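# Start the toy truck's cross-threaded wing bolt and hold it

## Task

The red wing bolt of the wooden toy truck sits cross-threaded on top of its blue threaded boss and will not go forward. Without lifting it out, turn it backward (anticlockwise seen from above) until it drops into the start of the thread, then turn it forward (clockwise) one full turn, and finish while still gripping its wing, holding the started bolt steady. Leave the other toys where they are.

Things in the scene. Friction and masses are not known exactly. Their poses are not given: they have to be found in the camera images.
- bolt: Loose toy wing bolt, about 120 g, standing upright in the boss. Origin: on its axis, at the height of its two thread pegs; z up along the axis, x along the wing. Grey shank 21 mm across, from 36 mm below the origin to 40 mm above; two opposite pegs (4 mm thick, along x) reach 17.5 mm from the axis. Turned between loose fingers it drops by its weight; in a firm grip it must be lowered.
- bolt_wing (a point): Middle of the red wing, on the bolt's axis, 55 mm above the bolt's origin. The wing is a flat bar 44 mm long (bolt's x), 14 mm thick (y), 30 mm tall, 40 to 70 mm above the bolt's origin; a yellow dot on top marks its +x end. Fingers set about 20 mm apart over its thickness turn it loosely.
- boss_mouth (a point): On the boss's axis, at the flat ledge inside its mouth, 90 mm above the table; z up. The pegs rest on the ledge at first, bolt origin 2 mm above this point. Turned backward, they slide level for 15 to 120 degrees to a notch and drop 9 mm, where a rib stops them. Turned forward on the ledge, a rib blocks them. Blue boss 55 mm across, rim 6 mm above this point, bore 24 mm.
- full_turn (a point): On the boss's axis, 25 mm below boss_mouth: where the bolt's origin is after the drop and one full forward turn. Right-hand thread, 18 mm down per clockwise turn from the notch, about 2.5 mm up and down play, turns easily, stays where it is left, stops about a third of a turn past here. The wing's underside is then 15 mm above boss_mouth.
- truck: Wooden toy truck, 330 mm long (y, green-topped cab at +y end, cab begins 100 mm from the boss axis and is 146 mm tall), 136 mm wide, chocked on a plywood board and fixed to the table. Origin on the table directly below the boss; z up. Deck top at 66 mm.
- red_car: Small red toy car, 95 x 44 x 34 mm, a bystander beside the truck; origin in the middle of its underside
- green_bus: Small green toy bus, 80 x 36 x 42 mm, a bystander beside the truck; origin in the middle of its underside
- block_tower: Three glued wooden blocks, 60 x 60 x 60 mm, a bystander beside the truck; origin in the middle of its underside
Things that resemble listed ones, but are neither listed nor needed, are in the scene too. There is more than one size of the bolt; the one meant has the size given above.

How it is judged:
By the outcome, as a careful person would: the job done as asked, in the order asked, and still so for the second after the job is handed in, while the arm keeps its last pose, push and grip.
It also fails if it takes over 67 s, if anything falls off the work surface, if the arm or the gripper's body presses on something with over 40 N, if the wrist force passes 120 N, or if a joint passes its speed limit or range.

## Robot

A 7-joint arm with a two-finger parallel gripper is mounted at the origin on the work surface. World frame = base frame: x ahead of the robot, y to its left, z up, the work surface at z = 0. Lengths are in m, angles in rad, forces in N, time in s.
With the tool pointing down it reaches from about 0.425 to 0.925 m from the base axis. Payload 6.8 kg.
Tool frame: the origin (TCP) lies on the centre line of the jaws, within the pads' length; the fingertips stand 14 mm ahead of it and the grasp point (between the pads) lies 5 mm behind it (r.tips_ahead is the distance from the TCP to the fingertips, in m); z points along the fingers, y is the line along which they close (so a half turn about z gives the same grasp; the last joint's range is limited). The gripper opens to 85 mm and grips with 20 to 120 N. Pads are 22 mm wide; open, the fingers measure 114 mm over their backs; the gripper's body (76 mm by 85 mm) begins 54 mm behind the grasp point. The pads swing forward as they close: fully open they stand 13 mm farther back than shut.
Start: joints at [-1.292, 0.477, 0.022, 1.555, -0.011, 1.109, -0.083], TCP at [0.255, 0.625, 0.245] pointing down, gripper open.
Joint ranges: [-2.96, 2.96], [-0.34, 2.1], [-1.41, 1.46], [0.24, 2.44], [-1.37, 4.51], [0.17, 1.92], [-2.96, 2.96]. Speed limits (rad/s): [2.39, 2.39, 3.14, 3.14, 3.14, 3.14, 3.14].

## Interface

Orientations are given as a rotation vector (axis times angle).
In Python, from bench import r, eyes gives the robot as it stands.
- The arm moves only by the tool step_arm, never from a script. Its argument "rows" is a list of rows, each a list of 6 numbers: the shift along the world's x, y, z in units of 60 cm (1.0 is 60 cm), then the turn, a rotation vector about the world's x, y, z in units of pi rad (1.0 is pi rad). In form: [[x, y, z, rx, ry, rz], ...]. A call has 1 to 5 rows; each row is the pose to reach, as a shift and turn from the pose commanded when the call began, turning the shorter way round; what a row does not reach only later rows make up. A row lasts 1/12 s, in which the tool goes at most 41.7 mm and 7.16 degrees, less where a joint would pass 70% of its speed; a pose out of reach is approached as far as the arm can. A call with a number of a shift or a turn outside -1 to 1 is refused whole. A call with a gripper value outside its range is refused whole. "jaw" is the closure, from 0 (fully open) to 1 (shut), set as the call begins (left out, the last holds). The fingers move at their own pace and stop on an object; "squeeze" is the grip in N (left out, the last holds). Time passes only in rows, so rows that repeat a pose let the fingers close. It gives the time, the measured TCP pose, the force, the opening and the grip force at its end, in the units of the state.
- r.get_obs(): the state, without advancing time (a new reading comes with each control period).
- eyes.grab_frame(name): name is "scene" or "top" or "wrist"; returns the picture (420x560x3 uint8, red, green, blue); there is no depth.
- eyes.camera_info(name): a dict with "mtx" (3x3 intrinsics, pixels), "k1" (the pictures are not rectified: a ray, as slopes to the right and down, at radius r is drawn at 1 + k1 r^2 times it, then the intrinsics apply), "extrinsics" (4x4, takes a point from camera to world coordinates); the wrist camera has in their place "tool_from_camera" (4x4, takes a point from camera to tool coordinates, whose origin is the TCP and whose axes are the flange's). Camera axes: x right, y down, z forward; pixel columns grow to the right and rows downward; lengths in m; the calibration is good to about 2 mm. A picture is of the moment at which its call begins: read the wrist's pose just before it. camera_info takes no time and is no camera call.
- r.hand_in(): hands the job in; it is judged then, once.
The state is a dict: "clock": time; "joints": joint angles; "qvel": joint speeds; "tau": joint torques, N m; "tcp_pos": TCP position; "orientation": TCP orientation; "contact_force": force on the tool from outside, world axes, zero at the start; "moment": the same for the moment, N m; "grip_width": finger opening in m; "gripper_force": force on a finger pad.
Only numpy, scipy, OpenCV 4.12 (cv2) and the standard library are available. Lean on these libraries where they do the work, as an engineer would, in place of code of your own. Each camera call takes 0.05 s, during which the arm holds its last target. There are 200 camera calls.

## Working session

There is one attempt and no reset: what is moved stays moved. The work goes in short steps, Python scripts to look and compute and a tool call to move; the robot and the scene stay as the last step left them, time stands still between calls to the robot, and variables do not carry over. Pictures are saved under pics/ and viewed, at most 10 in all, crops included, and the job is handed in when it is done.

Besides the shell and the picture viewer there is one more tool, called by a JSON object that holds its "fn" and its "kwargs", one argument or row to a line. step_arm: Moves the arm, as the interface text tells. Shifts and turns lie within -1 to 1; 1 stands for 60 cm of shift or pi rad of turn. Its arguments: {"type":"object","properties":{"rows":{"type":"array"},"jaw":{"type":"number"},"squeeze":{"type":"number"}},"required":["rows"]}

```bash
mkdir -p pics; ls
python3 - <<'E'
from bench import r, eyes
import cv2,numpy as np
print(r.get_obs())
for n in("scene","top"):
    cv2.imwrite(f"pics/{n}0.png",cv2.cvtColor(eyes.grab_frame(n),cv2.COLOR_RGB2BGR))
for n in("scene","top","wrist"): print(n,eyes.camera_info(n))
E
```

```text
pics
{'clock': 0.0, 'joints': array([-1.29213562,  0.47781835,  0.02232205,  1.55650935, -0.01149007,
        1.10928093, -0.08309785]), 'qvel': array([-2.72423349e-04, -1.43171201e-03,  1.90995818e-03,  4.14059310e-04,
        5.71653596e-04, -2.17249134e-04,  4.76803251e-05]), 'tau': array([-4.34824406e-04, -5.96441281e+01,  1.60762802e+00, -2.81194550e+01,
        1.24472310e-02,  9.34324897e-03, -5.41729168e-07]), 'tcp_pos': array([0.2543869 , 0.62458987, 0.24428867]), 'orientation': array([-6.03633244e-01, -3.08282797e+00,  2.94483741e-03]), 'contact_force': array([-0.28044972,  0.23519236, -0.29018783]), 'moment': array([ 0.00966327, -0.01842876,  0.03408659]), 'gripper_force': 0.0, 'grip_width': 0.08565958321452441}
scene {'mtx': array([[439.31648547,   0.        , 287.79850441],
       [  0.        , 439.31648547, 208.24317937],
       [  0.        ,   0.        ,   1.        ]]), 'k1': -0.02845278296796436, 'extrinsics': array([[-0.14938579,  0.82804017, -0.54040112,  0.93775306],
       [ 0.98877808,  0.12584293, -0.08050759,  0.0911197 ],
       [ 0.00134214, -0.54636347, 
[... 404 characters left out ...]
9,  0.03759436],
       [-0.02658239, -0.08304517, -0.99619118,  1.09673729],
       [ 0.        ,  0.        ,  0.        ,  1.        ]])}
wrist {'mtx': array([[324.04758011,   0.        , 278.88449003],
       [  0.        , 324.04758011, 210.70636893],
       [  0.        ,   0.        ,   1.        ]]), 'k1': -0.035575285986867954, 'tool_from_camera': array([[-2.47457853e-04, -9.64891405e-01, -2.62649033e-01,
         6.69758994e-02],
       [ 9.99999660e-01, -3.21776724e-05, -8.23950529e-04,
         3.65607843e-04],
       [ 7.86571349e-04, -2.62649148e-01,  9.64891085e-01,
        -1.29909218e-01],
       [ 0.00000000e+00,  0.00000000e+00,  0.00000000e+00,
         1.00000000e+00]])}
```

View pics/top0.png

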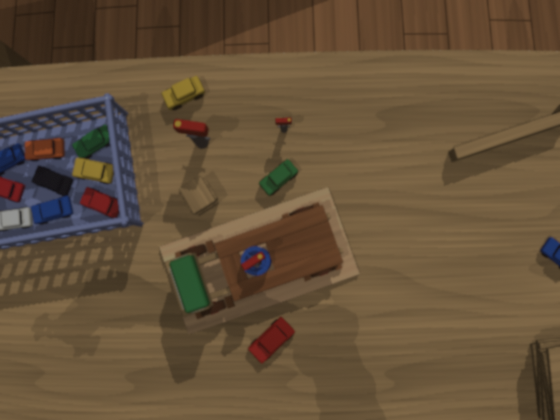

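View pics/scene0.png

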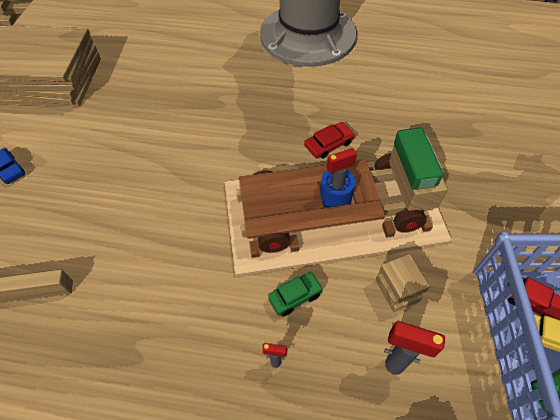

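Three wing bolts appear in the top view: a large one lying/standing at (190,128), a small one at (284,121), and one in the blue boss at (253,261). The one in the boss is meant, because it stands in the truck's blue boss. I'll confirm in a crop.

```bash
cat > h.py <<'E'
import cv2,numpy as np
from bench import r,eyes
from scipy.spatial.transform import Rotation as R
def ext(n,obs=None):
    c=eyes.camera_info(n)
    if n!="wrist": return c,c["extrinsics"]
    T=np.eye(4);T[:3,:3]=R.from_rotvec(obs["orientation"]).as_matrix();T[:3,3]=obs["tcp_pos"]
    return c,T@c["tool_from_camera"]
def ray(n,uv,obs=None):
    c,E=ext(n,obs); D=np.array([c["k1"],0,0,0,0])
    p=cv2.undistortPoints(np.array([[uv]],float),c["mtx"],D)[0,0]
    return E[:3,3],E[:3,:3]@np.array([p[0],p[1],1])
def at_z(n,uv,z,obs=None):
    o,d=ray(n,uv,obs); return o+d*(z-o[2])/d[2]
def proj(n,P,obs=None):
    c,E=ext(n,obs); p=(np.linalg.inv(E)@np.r_[P,1])[:3]; s=p[:2]/p[2]; s=s*(1+c["k1"]*(s@s))
    return c["mtx"][:2,:2]@s+c["mtx"][:2,2]
def crop(img,x,y,w,h,k): return cv2.resize(cv2.cvtColor(img,cv2.COLOR_RGB2BGR)[y:y+h,x:x+w],None,fx=k,fy=k,interpolation=cv2.INTER_CUBIC)
E
python3 - <<'E'
import cv2,numpy as np
a=cv2.imread("pics/top0.png")[230:290,220:290]; b=cv2.imread("pics/scene0.png")[140:220,310:380]
a=cv2.resize(a,None,fx=5.5,fy=5.5,interpolation=cv2.INTER_CUBIC);b=cv2.resize(b,None,fx=5.5,fy=5.5,interpolation=cv2.INTER_CUBIC)
a=cv2.copyMakeBorder(a,0,b.shape[0]-a.shape[0],0,0,cv2.BORDER_CONSTANT)
cv2.imwrite("pics/c1.png",np.hstack([a,b]))
E
```

```text
(no output)
```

View pics/c1.png

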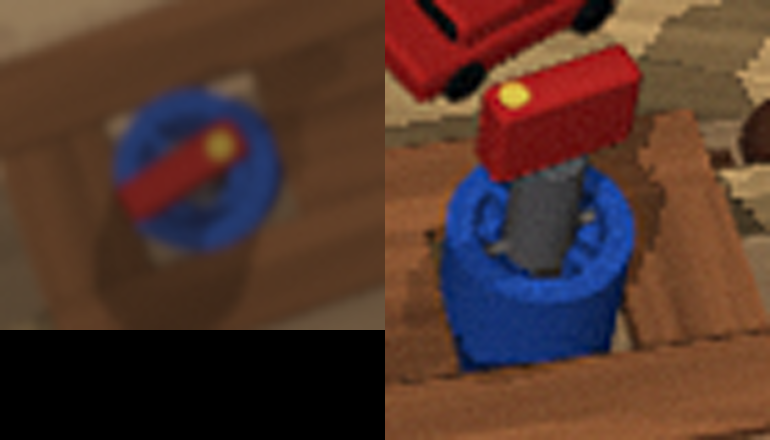

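The crop confirms it: grey shank and red wing in the blue boss, yellow dot toward top-view (259.6,256.4). Rim centre is about (256.4,260.9), and wing top centre about (253.4,261).

Run:
```python
from h import *
print("rim",at_z("top",(256.4,260.9),.096),"wing",at_z("top",(253.2,260.9),.162))
a=at_z("top",(220+128/5.5,230+202/5.5),.162);b=at_z("top",(220+237/5.5,230+140/5.5),.162)
print(a,b,np.degrees(np.arctan2(*(b-a)[[1,0]])))
d=at_z("top",(259.6,256.4),.162);print(d)
print(at_z("scene",(310+(510-385)/5.5,140+95/5.5),.162),at_z("scene",(310+(562-385)/5.5,140+75/5.5),.162), at_z("scene",(310+(538-385)/5.5,140+233/5.5),.096))
o=r.get_obs();print(R.from_rotvec(o["orientation"]).as_matrix())
```

```text
rim [0.5041453  0.10592002 0.096     ] wing [0.50472532 0.10703633 0.162     ]
[0.49487109 0.1246817  0.162     ] [0.51389957 0.08947752 0.162     ] -61.60799954520142
[0.51237245 0.09564065 0.162     ]
[0.51511785 0.09505728 0.162     ] [0.5060215  0.10830318 0.162     ] [0.51023699 0.10854466 0.096     ]
[[-9.26122044e-01  3.77223681e-01 -5.04952075e-04]
 [ 3.77224003e-01  9.26120787e-01 -1.52973691e-03]
 [-1.09406375e-04 -1.60720312e-03 -9.99998702e-01]]
```

{"fn": "step_arm", "kwargs": {
  "rows": [
    [0.418, -0.863, 0, 0, 0, -0.219],
    [0.418, -0.863, 0, 0, 0, -0.219],
    [0.418, -0.863, 0, 0, 0, -0.219],
    [0.418, -0.863, 0, 0, 0, -0.219],
    [0.418, -0.863, 0, 0, 0, -0.219]
  ],
  "jaw": 0
}}

```text
clock: 0.52
tcp_pos: [0.3458, 0.4355, 0.2449]
orientation: [-1.531, -2.743, 0.001]
contact_force: [1.2, -0.1, -0.3]
grip_width: 0.0853
gripper_force: 0.0
```

{"fn": "step_arm", "kwargs": {
  "rows": [
    [0.265, -0.548, 0, 0, 0, -0.02],
    [0.265, -0.548, 0, 0, 0, -0.02],
    [0.265, -0.548, 0, 0, 0, -0.02],
    [0.265, -0.548, 0, 0, 0, -0.02],
    [0.265, -0.548, 0, 0, 0, -0.02]
  ]
}}

```text
clock: 0.93
tcp_pos: [0.4364, 0.2481, 0.2452]
orientation: [-1.608, -2.699, 0.0]
contact_force: [0.6, -0.4, -0.4]
grip_width: 0.0855
gripper_force: 0.0
```

{"fn": "step_arm", "kwargs": {
  "rows": [
    [0.114, -0.237, 0, 0, 0, 0],
    [0.114, -0.237, 0, 0, 0, 0],
    [0.114, -0.237, 0, 0, 0, 0],
    [0.114, -0.237, 0, 0, 0, 0],
    [0.114, -0.237, 0, 0, 0, 0]
  ]
}}

```text
clock: 1.35
tcp_pos: [0.5067, 0.1001, 0.2456]
orientation: [1.621, 2.688, -0.002]
contact_force: [-0.3, -0.3, -0.3]
grip_width: 0.0854
gripper_force: 0.0
```

Run:
```python
from h import *
o=r.get_obs();im=eyes.grab_frame("wrist");cv2.imwrite("pics/w1.png",cv2.cvtColor(im,cv2.COLOR_RGB2BGR))
print(o["joints"],o["tcp_pos"],o["orientation"],r.tips_ahead)
print(proj("wrist",(.505,.107,.162),o))
```

```text
[-0.67762416  0.22105616  0.42119824  1.95356034 -0.1038338   0.98736716
  0.27742902] [0.50674206 0.10011935 0.24559646] [ 1.62057545e+00  2.68798272e+00 -2.44023987e-03] 0.014
[281.61383782 213.07853116]
```

View pics/w1.png

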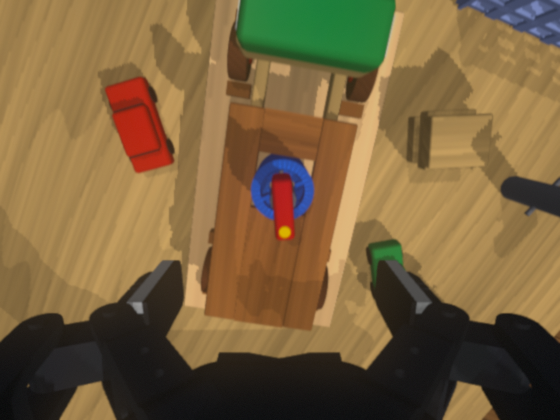

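The wrist view shows the boss rim centre at about (282,188), the wing top from (281,175) to (286,239) with its yellow dot at the near end, and the cab well clear.

Run:
```python
from h import *
o=r.get_obs();
im=eyes.grab_frame("wrist").astype(int)
m=((im[...,0]>120)&(im[...,1]<60)&(im[...,2]<60)); m[:, :240]=0;m[:,330:]=0
ys,xs=np.nonzero(m);print(len(xs),xs.min(),xs.max(),ys.min(),ys.max())
print("rim",at_z("wrist",(282.5,188),.096,o))
a=at_z("wrist",(281.5,176),.162,o);b=at_z("wrist",(285.5,240),.162,o)
print(a,b,(a+b)/2,np.linalg.norm(a-b),np.degrees(np.arctan2(*(b-a)[[1,0]])))
M=R.from_rotvec(o["orientation"]).as_matrix();print(np.degrees(np.arctan2(M[1,:2],M[0,:2])))
```

```text
979 272 293 186 245
rim [0.50270265 0.11514117 0.096     ]
[0.49151607 0.13333847 0.162     ] [0.51523303 0.09487155 0.162     ] [0.50337455 0.11410501 0.162     ] 0.04519068054192629 -58.3439051241234
[117.99863254  27.99861275]
```

Run:
```python
from h import *
o=r.get_obs();im=eyes.grab_frame("wrist");o2=r.get_obs();print(o["tcp_pos"],o2["tcp_pos"],o2["orientation"])
cv2.imwrite("pics/w2.png",crop(im,220,140,130,120,5))
for z,P in((.096,(.505,.107)),(.162,(.505,.107))): print(proj("wrist",(*P,z),o))
```

```text
[0.50469625 0.10641119 0.24508832] [0.50421767 0.10814552 0.24500718] [-1.60833929e+00 -2.69781850e+00  3.37290839e-04]
[279.90676719 200.45009327]
[280.03852117 222.77431125]
```

View pics/w2.png

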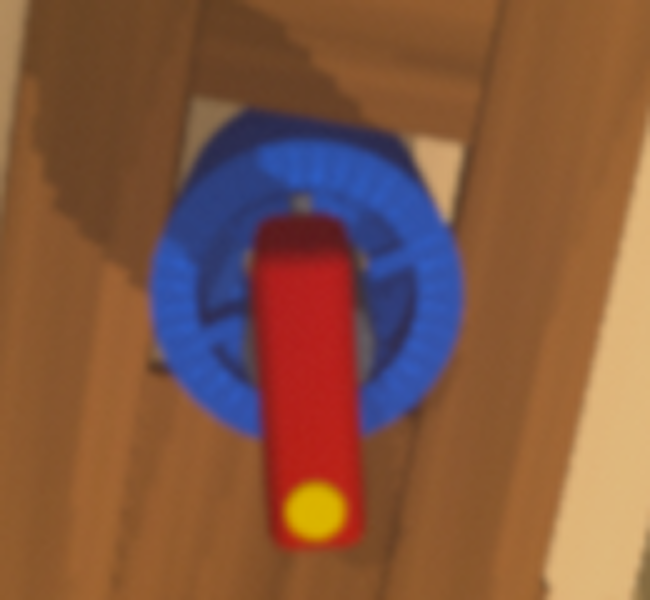

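Crop: rim centre at pixel (281.4,197.8), wing top from (280.6,192.4) to (283.8,249.6), dot at the near end.

Run:
```python
from h import *
o=r.get_obs();print(o["tcp_pos"],o["orientation"])
o["tcp_pos"]=np.array([0.5045,0.1070,0.2450]);o["orientation"]=np.array([-1.60833929e+00,-2.69781850e+00,0])
print("rim",at_z("wrist",(281.4,197.8),.096,o))
a=at_z("wrist",(280.6,192.4),.162,o);b=at_z("wrist",(283.8,249.6),.162,o)
print(a,b,(a+b)/2,np.linalg.norm(a-b),np.degrees(np.arctan2(*(b-a)[[1,0]])))
```

```text
[0.50421767 0.10814552 0.24500718] [-1.60833929e+00 -2.69781850e+00  3.37290839e-04]
rim [0.5047746  0.11044699 0.096     ]
[0.4949435  0.12660766 0.162     ] [0.51652532 0.09152674 0.162     ] [0.50573441 0.1090672  0.162     ] 0.04118793272455338 -58.400134325727144
```

{"fn": "step_arm", "kwargs": {
  "rows": [
    [0.001, 0, -0.06, 0, 0, 0.006],
    [0.001, 0, -0.12, 0, 0, 0.006],
    [0.001, 0, -0.175, 0, 0, 0.006],
    [0.001, 0, -0.175, 0, 0, 0.006],
    [0.001, 0, -0.175, 0, 0, 0.006]
  ],
  "jaw": 0.4,
  "squeeze": 20
}}

```text
clock: 1.92
tcp_pos: [0.5036, 0.109, 0.1394]
orientation: [-1.578, -2.713, 0.005]
contact_force: [0.0, -0.4, 0.9]
grip_width: 0.0513
gripper_force: 0.0
```

{"fn": "step_arm", "kwargs": {
  "rows": [
    [0, 0, 0, 0, 0, 0],
    [0, 0, 0, 0, 0, 0],
    [0, 0, 0, 0, 0, 0],
    [0, 0, 0, 0, 0, 0]
  ],
  "jaw": 0.76
}}

```text
clock: 2.25
tcp_pos: [0.5063, 0.1085, 0.1421]
orientation: [1.581, 2.712, 0.005]
contact_force: [0.0, -0.0, 4.5]
grip_width: 0.0202
gripper_force: 2.6
```

Run:
```python
from h import *
o=r.get_obs();im=eyes.grab_frame("wrist");s=eyes.grab_frame("scene")
print(o["joints"],o["tcp_pos"],o["orientation"],o["contact_force"],o["moment"],o["grip_width"])
a=crop(im,180,160,200,200,2.5);b=crop(s,295,110,120,125,4)
cv2.imwrite("pics/g1.png",cv2.resize(np.hstack([a,cv2.resize(b,(300,500))]),None,fx=.98,fy=1))
```

```text
[-0.6362004   0.3658273   0.37370713  2.04671996 -0.19213827  0.75804873
  0.36992341] [0.50632868 0.10851148 0.14206446] [1.58122148 2.7124592  0.00473418] [ 1.83814460e-03 -1.96490878e-02  4.47547887e+00] [0.09234224 0.02175913 0.02360877] 0.0202181933979472
```

View pics/g1.png

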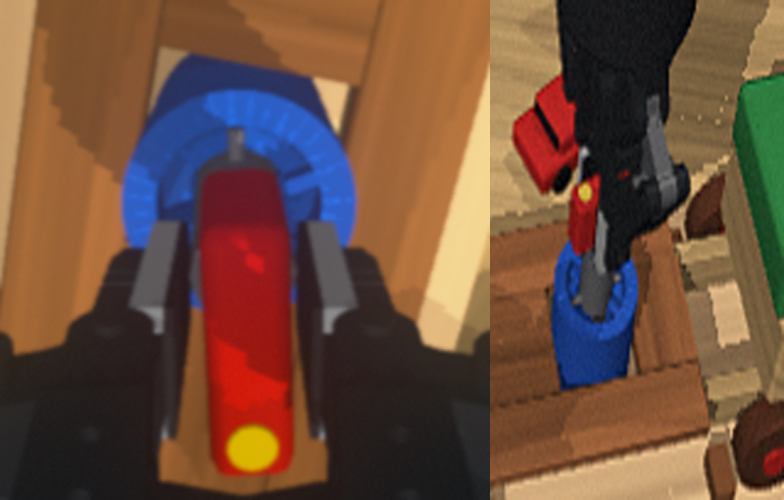

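The fingers straddle the wing (crop x 200–285) with even gaps and are aligned with it. Now turning backward, loosely.

{"fn": "step_arm", "kwargs": {
  "rows": [
    [0, 0, 0, 0, 0, 0.03],
    [0, 0, 0, 0, 0, 0.06],
    [0, 0, 0, 0, 0, 0.09],
    [0, 0, 0, 0, 0, 0.12],
    [0, 0, 0, 0, 0, 0.15]
  ]
}}

```text
clock: 2.77
tcp_pos: [0.5054, 0.1079, 0.1409]
orientation: [0.898, 3.01, 0.001]
contact_force: [0.3, -0.5, 2.9]
grip_width: 0.0205
gripper_force: 3.1
```

```bash
cat > s.py <<'E'
from h import *
import sys
o=r.get_obs();M=R.from_rotvec(o["orientation"]).as_matrix()
print("q",o["joints"].round(2)[[4,5,6]],"pos",o["tcp_pos"].round(4),"yang",np.degrees(np.arctan2(M[1,1],M[0,1])).round(1),"F",o["contact_force"].round(1),"M",o["moment"].round(3),"w",round(o["grip_width"],4),o["gripper_force"])
s=eyes.grab_frame("scene").astype(int)
# yellow dot in scene, if visible
m=(s[...,0]>180)&(s[...,1]>140)&(s[...,2]<90);m[:,:290]=0;m[:,390:]=0;m[:110]=0;m[230:]=0
ys,xs=np.nonzero(m)
if len(xs):
    for z in(.162,.153,.135): print(z,len(xs),at_z("scene",(xs.mean(),ys.mean()),z)[:2].round(4))
w=eyes.grab_frame("wrist").astype(int)
m=((w[...,0]>170)&(w[...,1]>130)&(w[...,2]<70)).astype(np.uint8)
n,l,st,c=cv2.connectedComponentsWithStats(m)
for i in range(1,n):
    if st[i,4]>40: print("wrist yellow",c[i].round(1),st[i,4],at_z("wrist",c[i],.162,o)[:2].round(4))
E
python3 s.py
```

```text
q [-0.13  0.76  0.79] pos [0.5054 0.1079 0.1409] yang 56.8 F [ 0.3 -0.5  2.9] M [-0.05   0.068 -0.095] w 0.0205 3.102036640048027
0.162 13 [0.5177 0.098 ]
0.153 13 [0.5102 0.0981]
0.135 13 [0.4951 0.0983]
wrist yellow [274.7 340.8] 284 [0.5177 0.0981]
```

{"fn": "step_arm", "kwargs": {
  "rows": [
    [0, 0, 0, 0, 0, 0.03],
    [0, 0, 0, 0, 0, 0.06],
    [0, 0, 0, 0, 0, 0.08],
    [0, 0, 0, 0, 0, 0.08]
  ]
}}

```text
clock: 3.2
tcp_pos: [0.5053, 0.1078, 0.1407]
orientation: [0.523, 3.097, 0.001]
contact_force: [-0.3, 0.1, 3.3]
grip_width: 0.0209
gripper_force: 3.2
```

```bash
python3 s.py
```

```text
q [-0.1   0.76  1.  ] pos [0.5053 0.1078 0.1407] yang 70.8 F [-0.3  0.1  3.3] M [0.059 0.161 0.027] w 0.0209 3.242616355419159
0.162 16 [0.5193 0.1003]
0.153 16 [0.5118 0.1004]
0.135 16 [0.4968 0.1008]
wrist yellow [272.5 340.7] 289 [0.5192 0.1007]
```

{"fn": "step_arm", "kwargs": {
  "rows": [
    [0, 0, 0, 0, 0, 0.03],
    [0, 0, 0, 0, 0, 0.06],
    [0, 0, 0, 0, 0, 0.08],
    [0, 0, 0, 0, 0, 0.08]
  ]
}}

```text
clock: 3.63
tcp_pos: [0.5053, 0.1079, 0.1405]
orientation: [0.13, 3.139, 0.0]
contact_force: [-0.3, 0.2, 4.2]
grip_width: 0.0207
gripper_force: 3.3
```

```bash
python3 s.py
```

```text
q [-0.07  0.76  1.23] pos [0.5053 0.1079 0.1405] yang 85.3 F [-0.3  0.2  4.2] M [-0.     0.031  0.031] w 0.0207 3.3251713689060125
0.162 16 [0.5204 0.1036]
0.153 16 [0.5129 0.1038]
0.135 16 [0.4979 0.1043]
wrist yellow [271.2 340.7] 295 [0.5205 0.104 ]
```

{"fn": "step_arm", "kwargs": {
  "rows": [
    [0, 0, 0, 0, 0, 0.03],
    [0, 0, 0, 0, 0, 0.06],
    [0, 0, 0, 0, 0, 0.08],
    [0, 0, 0, 0, 0, 0.08]
  ]
}}

```text
clock: 4.07
tcp_pos: [0.5048, 0.1074, 0.1401]
orientation: [0.264, -3.13, 0.001]
contact_force: [0.3, -0.7, 3.5]
grip_width: 0.0206
gripper_force: 3.5
```

```bash
python3 s.py
```

```text
q [-0.04  0.76  1.45] pos [0.5048 0.1074 0.1401] yang 99.6 F [ 0.3 -0.7  3.5] M [-0.197  0.198  0.017] w 0.0206 3.5039938607951626
0.162 15 [0.5201 0.1064]
0.153 15 [0.5127 0.1067]
0.135 15 [0.4977 0.1073]
wrist yellow [269.9 340.3] 299 [0.5201 0.1069]
```

{"fn": "step_arm", "kwargs": {
  "rows": [
    [0, 0, 0, 0, 0, 0.03],
    [0, 0, 0, 0, 0, 0.06],
    [0, 0, 0, 0, 0, 0.08],
    [0, 0, 0, 0, 0, 0.08]
  ]
}}

```text
clock: 4.5
tcp_pos: [0.5047, 0.108, 0.1398]
orientation: [0.655, -3.072, -0.0]
contact_force: [0.1, -0.2, -1.2]
grip_width: 0.0204
gripper_force: 3.2
```

```bash
python3 s.py
```

```text
q [-0.02  0.76  1.68] pos [0.5047 0.108  0.1398] yang 114.1 F [ 0.1 -0.2 -1.2] M [ 0.018  0.062 -0.03 ] w 0.0204 3.154911971614638
0.162 16 [0.5208 0.1107]
0.153 16 [0.5134 0.1111]
0.135 16 [0.4984 0.1118]
wrist yellow [269.7 340.7] 293 [0.5198 0.1113]
```

{"fn": "step_arm", "kwargs": {
  "rows": [
    [0, 0, 0, 0, 0, 0.03],
    [0, 0, 0, 0, 0, 0.06],
    [0, 0, 0, 0, 0, 0.08],
    [0, 0, 0, 0, 0, 0.08]
  ]
}}

```text
clock: 4.93
tcp_pos: [0.505, 0.1079, 0.1401]
orientation: [1.035, -2.966, -0.0]
contact_force: [0.0, 0.5, -1.5]
grip_width: 0.0203
gripper_force: 3.2
```

```bash
python3 s.py
```

```text
q [0.01 0.76 1.9 ] pos [0.505  0.1079 0.1401] yang 128.5 F [ 0.   0.5 -1.5] M [ 0.005 -0.056  0.004] w 0.0203 3.154200740827946
0.162 15 [0.5199 0.1141]
0.153 15 [0.5124 0.1145]
0.135 15 [0.4974 0.1153]
wrist yellow [269.7 340.7] 294 [0.519  0.1152]
```

The bolt seems to hang wedged between the fingers (Fz about −1.3 N, its weight). I'll loosen the jaw slightly to let it fall.

{"fn": "step_arm", "kwargs": {
  "rows": [
    [0, 0, 0, 0, 0, -0.02],
    [0, 0, 0, 0, 0, -0.03],
    [0, 0, 0, 0, 0, -0.03],
    [0, 0, 0, 0, 0, -0.03]
  ],
  "jaw": 0.73
}}

```text
clock: 5.37
tcp_pos: [0.5052, 0.108, 0.1404]
orientation: [-0.894, 3.012, -0.0]
contact_force: [0.1, 0.3, 0.3]
grip_width: 0.0231
gripper_force: 0.0
```

```bash
python3 s.py
python3 - <<'E'
from h import *
im=eyes.grab_frame("wrist");s=eyes.grab_frame("scene")
a=crop(im,180,160,200,200,2.5);b=crop(s,295,110,120,125,4)
cv2.imwrite("pics/g2.png",cv2.resize(np.hstack([a,cv2.resize(b,(300,500))]),None,fx=.98,fy=1))
E
```

```text
q [0.   0.76 1.82] pos [0.5052 0.108  0.1404] yang 123.1 F [0.1 0.3 0.3] M [ 0.03  -0.024  0.032] w 0.0231 0.0
0.162 15 [0.5265 0.1136]
0.153 15 [0.5191 0.114 ]
0.135 15 [0.5044 0.1148]
wrist yellow [273.1 327.8] 266 [0.5143 0.1119]
```

View pics/g2.png

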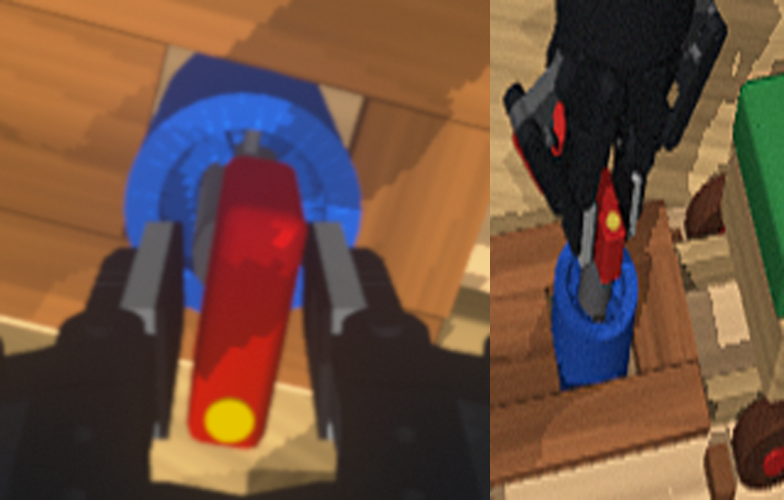

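It has dropped: the yellow dot (crop 229,421) is smaller and the wing sits lower. Next I'll triangulate the height.

```bash
cat > tri.py <<'E'
from h import *
o=r.get_obs();s=eyes.grab_frame("scene").astype(int);w=eyes.grab_frame("wrist").astype(int)
m=(s[...,0]>150)&(s[...,1]>120)&(s[...,2]<90);m[:,:290]=0;m[:,390:]=0;m[:110]=0;m[230:]=0
n,l,st,c=cv2.connectedComponentsWithStats(m.astype(np.uint8));i=1+st[1:,4].argmax();u=c[i]
m=((w[...,0]>170)&(w[...,1]>130)&(w[...,2]<70)).astype(np.uint8)
n,l,st,c=cv2.connectedComponentsWithStats(m);i=1+st[1:,4].argmax();v=c[i]
(a,d),(b,e)=ray("scene",u),ray("wrist",v,o)
t=np.linalg.lstsq(np.c_[d,-e],b-a,rcond=None)[0];p=a+d*t[0];q=b+e*t[1]
print("px",u.round(1),v.round(1),"dot",((p+q)/2).round(4),"gap",np.linalg.norm(p-q).round(4))
E
python3 tri.py; python3 s.py|head -1
```

```text
px [314.2 115.4] [273.3 328. ] dot [0.483  0.0759 0.2177] gap 0.0305
q [0.   0.76 1.82] pos [0.5051 0.1079 0.1403] yang 123.1 F [-0.   0.4  0.4] M [ 0.007  0.037 -0.016] w 0.0231 0.0
```

```bash
sed -i 's/>150)&(s\[...,1\]>120)/>180)\&(s[...,1]>140)/' tri.py; python3 tri.py
```

```text
px [344.7 164.7] [273.4 328.1] dot [0.5194 0.1145 0.1536] gap 0.001
```

Dot height 0.1536 means a full 9 mm drop (expected 0.153). Wing is at about 24°. I'll align with it, lower to its middle and grip.

{"fn": "step_arm", "kwargs": {
  "rows": [
    [0, 0, -0.009, 0, 0, -0.025],
    [0, 0, -0.009, 0, 0, -0.045],
    [0, 0, -0.009, 0, 0, -0.045]
  ]
}}

```text
clock: 6.12
tcp_pos: [0.5049, 0.1078, 0.1347]
orientation: [0.677, -3.067, 0.0]
contact_force: [0.6, 0.5, -0.3]
grip_width: 0.0232
gripper_force: 0.0
```

{"fn": "step_arm", "kwargs": {
  "rows": [
    [0, 0, 0, 0, 0, 0],
    [0, 0, 0, 0, 0, 0],
    [0, 0, 0, 0, 0, 0],
    [0, 0, 0, 0, 0, 0]
  ],
  "jaw": 1,
  "squeeze": 20
}}

```text
clock: 6.45
tcp_pos: [0.5051, 0.1079, 0.135]
orientation: [-0.681, 3.067, 0.0]
contact_force: [-0.7, -0.0, 0.0]
grip_width: 0.0187
gripper_force: 19.5
```

```bash
python3 s.py|head -1; python3 tri.py
```

```text
q [-0.02  0.75  1.69] pos [0.5051 0.1079 0.135 ] yang 115.1 F [-0.7 -0.   0. ] M [ 0.009  0.054 -0.015] w 0.0187 19.54741895198822
px [344.7 165. ] [278.3 337.1] dot [0.5198 0.1145 0.1534] gap 0.0009
```

{"fn": "step_arm", "kwargs": {
  "rows": [
    [0, 0, 0, 0, 0, 0],
    [0, 0, 0, 0, 0, 0],
    [0, 0, 0, 0, 0, 0],
    [0, 0, 0, 0, 0, 0]
  ]
}}

```text
clock: 6.98
tcp_pos: [0.5051, 0.1079, 0.1349]
orientation: [-0.68, 3.067, 0.0]
contact_force: [-0.9, -0.2, 0.4]
grip_width: 0.0185
gripper_force: 19.6
```

```bash
python3 s.py|head -1; python3 tri.py
python3 - <<'E'
from h import *
im=eyes.grab_frame("wrist")
cv2.imwrite("pics/g3.png",crop(im,180,150,200,220,2.5))
E
```

```text
q [-0.02  0.75  1.69] pos [0.5051 0.1079 0.1349] yang 115.0 F [-0.9 -0.2  0.4] M [0.021 0.11  0.024] w 0.0185 19.591273069381714
px [344.7 165. ] [278.3 337.1] dot [0.5198 0.1145 0.1534] gap 0.0009
```

View pics/g3.png

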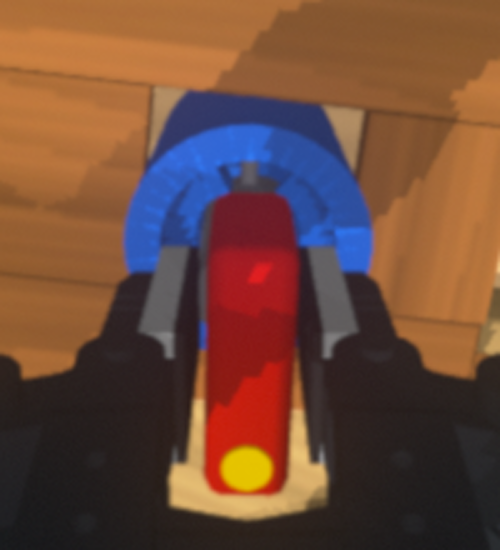

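Wing is nearly aligned, but the fingertips sit about 2 mm below the wing and are pinching the wider shank (18.5 mm opening). I'll open, rise 7 mm and regrip.

{"fn": "step_arm", "kwargs": {
  "rows": [
    [0, 0, 0, 0, 0, 0],
    [0, 0, 0, 0, 0, 0],
    [0, 0, 0.012, 0, 0, 0],
    [0, 0, 0.012, 0, 0, 0],
    [0, 0, 0.012, 0, 0, 0]
  ],
  "jaw": 0.7
}}

```text
clock: 7.65
tcp_pos: [0.5056, 0.108, 0.1427]
orientation: [-0.68, 3.066, 0.0]
contact_force: [0.4, 0.5, 0.2]
grip_width: 0.0256
gripper_force: 0.0
```

{"fn": "step_arm", "kwargs": {
  "rows": [
    [0, 0, 0, 0, 0, 0],
    [0, 0, 0, 0, 0, 0],
    [0, 0, 0, 0, 0, 0],
    [0, 0, 0, 0, 0, 0],
    [0, 0, 0, 0, 0, 0]
  ],
  "jaw": 1
}}

```text
clock: 8.07
tcp_pos: [0.5053, 0.1081, 0.1423]
orientation: [-0.68, 3.067, 0.0]
contact_force: [-0.6, 0.1, 4.8]
grip_width: 0.0135
gripper_force: 23.4
```

```bash
python3 s.py|head -1; python3 tri.py
```

```text
q [-0.02  0.76  1.69] pos [0.5053 0.1081 0.1423] yang 115.0 F [-0.6  0.1  4.8] M [0.168 0.286 0.039] w 0.0135 23.384672105312347
px [344.9 164.8] [278.7 325.2] dot [0.5194 0.1147 0.1534] gap 0.0009
```

Firm grip on the wing (13.5 mm). Turning forward.

{"fn": "step_arm", "kwargs": {
  "rows": [
    [0, 0, -0.0005, 0, 0, -0.033],
    [0, 0, -0.001, 0, 0, -0.067],
    [0, 0, -0.0015, 0, 0, -0.1],
    [0, 0, -0.002, 0, 0, -0.133],
    [0, 0, -0.0025, 0, 0, -0.167]
  ]
}}

```text
clock: 8.68
tcp_pos: [0.5059, 0.1068, 0.1409]
orientation: [0.148, 3.137, -0.002]
contact_force: [-0.3, -1.8, 6.2]
grip_width: 0.0134
gripper_force: 23.4
```

```bash
python3 s.py|head -1; python3 tri.py
```

```text
q [-0.07  0.76  1.22] pos [0.5059 0.1068 0.1409] yang 84.6 F [-0.3 -1.8  6.2] M [-0.677 -0.018  0.078] w 0.0134 23.35040420293808
px [338.9 165.6] [278.7 325.1] dot [0.5213 0.1059 0.152 ] gap 0.0004
```

{"fn": "step_arm", "kwargs": {
  "rows": [
    [0, 0, -0.0005, 0, 0, -0.033],
    [0, 0, -0.001, 0, 0, -0.067],
    [0, 0, -0.0015, 0, 0, -0.1],
    [0, 0, -0.002, 0, 0, -0.133],
    [0, 0, -0.0025, 0, 0, -0.167]
  ]
}}

```text
clock: 9.3
tcp_pos: [0.5053, 0.1068, 0.1393]
orientation: [0.956, 2.992, -0.001]
contact_force: [-0.4, -2.7, 7.0]
grip_width: 0.0142
gripper_force: 23.3
```

{"fn": "step_arm", "kwargs": {
  "rows": [
    [0, 0, -0.0005, 0, 0, -0.033],
    [0, 0, -0.001, 0, 0, -0.067],
    [0, 0, -0.0015, 0, 0, -0.1],
    [0, 0, -0.002, 0, 0, -0.133],
    [0, 0, -0.0025, 0, 0, -0.167]
  ]
}}

```text
clock: 9.72
tcp_pos: [0.5048, 0.1069, 0.1378]
orientation: [-1.699, -2.642, 0.002]
contact_force: [-2.8, -2.3, 9.5]
grip_width: 0.0133
gripper_force: 23.8
```

```bash
python3 s.py|head -1; python3 tri.py
```

```text
q [-0.2   0.75  0.3 ] pos [0.5048 0.1069 0.1378] yang 24.5 F [-2.8 -2.3  9.5] M [-0.662  0.686  0.141] w 0.0133 23.77392679452896
px [331.1 161.4] [278.5 325.3] dot [0.5117 0.0932 0.1484] gap 0.0009
```

{"fn": "step_arm", "kwargs": {
  "rows": [
    [0, 0, -0.0003, 0, 0, -0.033],
    [0, 0, -0.0006, 0, 0, -0.067],
    [0, 0, -0.001, 0, 0, -0.1],
    [0, 0, -0.0015, 0, 0, -0.133],
    [0, 0, -0.002, 0, 0, -0.167]
  ]
}}

```text
clock: 10.33
tcp_pos: [0.5044, 0.1074, 0.1363]
orientation: [-2.325, -2.111, 0.002]
contact_force: [-2.7, -1.6, 5.4]
grip_width: 0.0137
gripper_force: 23.3
```

{"fn": "step_arm", "kwargs": {
  "rows": [
    [0, 0, -0.0005, 0, 0, -0.033],
    [0, 0, -0.001, 0, 0, -0.067],
    [0, 0, -0.0015, 0, 0, -0.1],
    [0, 0, -0.002, 0, 0, -0.133],
    [0, 0, -0.0025, 0, 0, -0.167]
  ]
}}

```text
clock: 10.75
tcp_pos: [0.5043, 0.1081, 0.1348]
orientation: [-2.792, -1.437, 0.002]
contact_force: [-4.2, -0.0, 9.4]
grip_width: 0.0135
gripper_force: 23.6
```

{"fn": "step_arm", "kwargs": {
  "rows": [
    [0, 0, -0.0005, 0, 0, -0.033],
    [0, 0, -0.001, 0, 0, -0.067],
    [0, 0, -0.0015, 0, 0, -0.1],
    [0, 0, -0.002, 0, 0, -0.133],
    [0, 0, -0.0025, 0, 0, -0.167]
  ]
}}

```text
clock: 11.17
tcp_pos: [0.5045, 0.1087, 0.1333]
orientation: [-3.069, -0.664, 0.002]
contact_force: [-2.2, 2.3, 5.7]
grip_width: 0.0135
gripper_force: 23.2
```

```bash
python3 s.py|head -1; python3 tri.py
```

```text
q [-0.47  0.79 -1.01] pos [0.5045 0.1087 0.1333] yang -65.6 F [-2.2  2.3  5.7] M [0.624 0.485 0.03 ] w 0.0135 23.243340253829956Traceback (most recent call last):
  File "tri.py", line 4, in <module>
    n,l,st,c=cv2.connectedComponentsWithStats(m.astype(np.uint8));i=1+st[1:,4].argmax();u=c[i]
                                                                      ~~~~~~~~~~~~~~~^^
ValueError: attempt to get argmax of an empty sequence
```

Half a turn done. Now I'll open wide, swing back 180° around the still bolt, and regrip.

{"fn": "step_arm", "kwargs": {
  "rows": [
    [0, 0, 0, 0, 0, 0],
    [0, 0, 0, 0, 0, 0],
    [0, 0, 0, 0, 0, 0],
    [0, 0, 0, 0, 0, 0],
    [0, 0, 0, 0, 0, 0]
  ],
  "jaw": 0.25
}}

```text
clock: 11.78
tcp_pos: [0.505, 0.1078, 0.1332]
orientation: [3.069, 0.67, -0.001]
contact_force: [-0.2, 0.1, -0.2]
grip_width: 0.0639
gripper_force: 0.0
```

{"fn": "step_arm", "kwargs": {
  "rows": [
    [0, 0, 0, 0, 0, 0.039],
    [0, 0, 0, 0, 0, 0.078],
    [0, 0, 0, 0, 0, 0.117],
    [0, 0, 0, 0, 0, 0.156],
    [0, 0, 0, 0, 0, 0.195]
  ]
}}

```text
clock: 12.2
tcp_pos: [0.5051, 0.1078, 0.1334]
orientation: [2.719, 1.573, -0.0]
contact_force: [-1.1, -0.7, -0.3]
grip_width: 0.0643
gripper_force: 0.0
```

{"fn": "step_arm", "kwargs": {
  "rows": [
    [0, 0, 0, 0, 0, 0.039],
    [0, 0, 0, 0, 0, 0.078],
    [0, 0, 0, 0, 0, 0.117],
    [0, 0, 0, 0, 0, 0.156],
    [0, 0, 0, 0, 0, 0.195]
  ]
}}

```text
clock: 12.62
tcp_pos: [0.5051, 0.1078, 0.1334]
orientation: [2.119, 2.32, -0.0]
contact_force: [0.2, 0.7, 0.4]
grip_width: 0.0643
gripper_force: 0.0
```

{"fn": "step_arm", "kwargs": {
  "rows": [
    [0, 0, 0, 0, 0, 0.039],
    [0, 0, 0, 0, 0, 0.078],
    [0, 0, 0, 0, 0, 0.117],
    [0, 0, 0, 0, 0, 0.156],
    [0, 0, 0, 0, 0, 0.195]
  ]
}}

```text
clock: 13.03
tcp_pos: [0.5051, 0.1077, 0.1333]
orientation: [-1.321, -2.85, 0.0]
contact_force: [-0.0, 0.4, 0.0]
grip_width: 0.0639
gripper_force: 0.0
```

{"fn": "step_arm", "kwargs": {
  "rows": [
    [0, 0, 0, 0, 0, 0.039],
    [0, 0, 0, 0, 0, 0.078],
    [0, 0, 0, 0, 0, 0.117],
    [0, 0, 0, 0, 0, 0.156],
    [0, 0, 0, 0, 0, 0.195]
  ]
}}

```text
clock: 13.45
tcp_pos: [0.5051, 0.1077, 0.1333]
orientation: [-0.4, -3.116, 0.0]
contact_force: [0.5, 0.0, 0.7]
grip_width: 0.0637
gripper_force: 0.0
```

{"fn": "step_arm", "kwargs": {
  "rows": [
    [0, 0, 0, 0, 0, 0.039],
    [0, 0, 0, 0, 0, 0.078],
    [0, 0, 0, 0, 0, 0.117],
    [0, 0, 0, 0, 0, 0.156],
    [0, 0, 0, 0, 0, 0.195]
  ]
}}

```text
clock: 13.87
tcp_pos: [0.5051, 0.1077, 0.1333]
orientation: [0.558, -3.091, 0.0]
contact_force: [0.1, 0.1, -0.2]
grip_width: 0.0641
gripper_force: 0.0
```

{"fn": "step_arm", "kwargs": {
  "rows": [
    [0, 0, 0, 0, 0, 0.025],
    [0, 0, 0, 0, 0, 0.025],
    [0, 0, 0, 0, 0, 0.025],
    [0, 0, 0, 0, 0, 0.025]
  ]
}}

```text
clock: 14.2
tcp_pos: [0.5051, 0.1077, 0.1333]
orientation: [0.666, -3.07, 0.0]
contact_force: [-0.4, -0.5, -0.3]
grip_width: 0.064
gripper_force: 0.0
```

```bash
python3 s.py
python3 - <<'E'
from h import *
cv2.imwrite("pics/g4.png",crop(eyes.grab_frame("wrist"),160,150,240,230,2.5))
E
```

```text
q [-0.01  0.75  1.67] pos [0.5051 0.1077 0.1333] yang 114.5 F [-0.4 -0.5 -0.3] M [ 0.021 -0.029  0.005] w 0.064 0.0
0.162 14 [0.5074 0.1013]
0.153 14 [0.4997 0.1015]
0.135 14 [0.4842 0.1019]
wrist yellow [279.5 258.2] 309 [0.4844 0.0991]
```

View pics/g4.png

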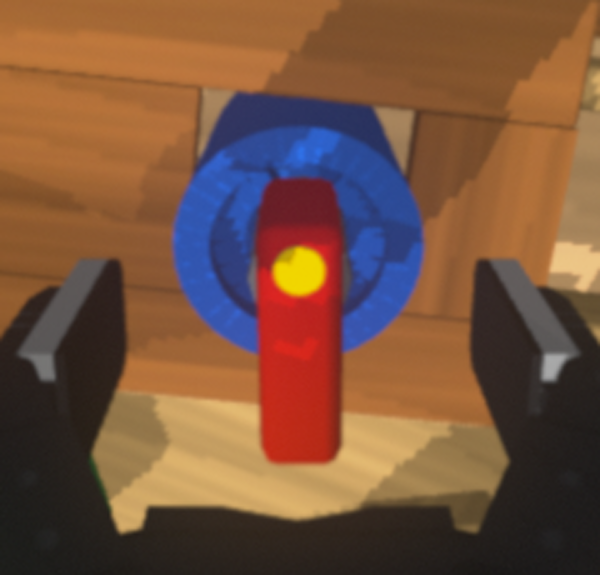

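The dot is now at the far end (crop 299,271): exactly half a turn, wing aligned and centred. Regripping and continuing.

{"fn": "step_arm", "kwargs": {
  "rows": [
    [0, 0, 0, 0, 0, 0],
    [0, 0, 0, 0, 0, 0],
    [0, 0, 0, 0, 0, 0],
    [0, 0, 0, 0, 0, 0],
    [0, 0, 0, 0, 0, 0]
  ],
  "jaw": 1
}}

```text
clock: 14.77
tcp_pos: [0.5052, 0.1079, 0.1335]
orientation: [-0.67, 3.069, -0.0]
contact_force: [-0.2, -0.5, 1.4]
grip_width: 0.0133
gripper_force: 24.9
```

{"fn": "step_arm", "kwargs": {
  "rows": [
    [0, 0, 0, 0, 0, 0],
    [0, 0, 0, 0, 0, 0],
    [0, 0, 0, 0, 0, 0]
  ]
}}

```text
clock: 15.02
tcp_pos: [0.5052, 0.1079, 0.1335]
orientation: [-0.67, 3.069, 0.0]
contact_force: [0.5, 0.3, 0.3]
grip_width: 0.0135
gripper_force: 25.0
```

{"fn": "step_arm", "kwargs": {
  "rows": [
    [0, 0, -0.0005, 0, 0, -0.033],
    [0, 0, -0.001, 0, 0, -0.067],
    [0, 0, -0.0015, 0, 0, -0.1],
    [0, 0, -0.002, 0, 0, -0.133],
    [0, 0, -0.0025, 0, 0, -0.167]
  ]
}}

```text
clock: 15.43
tcp_pos: [0.5053, 0.1074, 0.1321]
orientation: [0.157, 3.137, -0.001]
contact_force: [-0.1, -1.9, 3.0]
grip_width: 0.014
gripper_force: 25.3
```

{"fn": "step_arm", "kwargs": {
  "rows": [
    [0, 0, -0.0005, 0, 0, -0.033],
    [0, 0, -0.001, 0, 0, -0.067],
    [0, 0, -0.0015, 0, 0, -0.1],
    [0, 0, -0.002, 0, 0, -0.133],
    [0, 0, -0.0025, 0, 0, -0.167]
  ]
}}

```text
clock: 15.85
tcp_pos: [0.505, 0.1073, 0.1305]
orientation: [-0.965, -2.989, 0.001]
contact_force: [-0.7, -2.4, 2.7]
grip_width: 0.0133
gripper_force: 25.2
```

{"fn": "step_arm", "kwargs": {
  "rows": [
    [0, 0, -0.0005, 0, 0, -0.033],
    [0, 0, -0.001, 0, 0, -0.067],
    [0, 0, -0.0015, 0, 0, -0.1],
    [0, 0, -0.002, 0, 0, -0.133],
    [0, 0, -0.0025, 0, 0, -0.167]
  ]
}}

```text
clock: 16.27
tcp_pos: [0.5045, 0.1073, 0.129]
orientation: [-1.707, -2.636, 0.002]
contact_force: [-3.0, -1.8, 6.2]
grip_width: 0.014
gripper_force: 25.9
```

```bash
python3 s.py
```

```text
q [-0.21  0.73  0.29] pos [0.5045 0.1073 0.129 ] yang 24.2 F [-3.  -1.8  6.2] M [-0.443  0.861  0.131] w 0.014 25.855065286159515
wrist yellow [278.7 257.8] 270 [0.4942 0.1299]
```

{"fn": "step_arm", "kwargs": {
  "rows": [
    [0, 0, -0.0005, 0, 0, -0.033],
    [0, 0, -0.001, 0, 0, -0.067],
    [0, 0, -0.0015, 0, 0, -0.1],
    [0, 0, -0.002, 0, 0, -0.133],
    [0, 0, -0.0025, 0, 0, -0.167]
  ]
}}

```text
clock: 16.78
tcp_pos: [0.5044, 0.1079, 0.1275]
orientation: [-2.331, -2.104, 0.002]
contact_force: [-2.2, -0.7, 4.8]
grip_width: 0.0136
gripper_force: 25.5
```

{"fn": "step_arm", "kwargs": {
  "rows": [
    [0, 0, -0.0005, 0, 0, -0.033],
    [0, 0, -0.001, 0, 0, -0.067],
    [0, 0, -0.0015, 0, 0, -0.1],
    [0, 0, -0.002, 0, 0, -0.133],
    [0, 0, -0.0025, 0, 0, -0.167]
  ]
}}

```text
clock: 17.2
tcp_pos: [0.5044, 0.1085, 0.126]
orientation: [-2.796, -1.428, 0.002]
contact_force: [-3.8, 2.1, 7.0]
grip_width: 0.0137
gripper_force: 25.8
```

{"fn": "step_arm", "kwargs": {
  "rows": [
    [0, 0, -0.0005, 0, 0, -0.033],
    [0, 0, -0.001, 0, 0, -0.067],
    [0, 0, -0.0015, 0, 0, -0.1],
    [0, 0, -0.002, 0, 0, -0.133],
    [0, 0, -0.0025, 0, 0, -0.167]
  ]
}}

```text
clock: 17.62
tcp_pos: [0.5051, 0.1088, 0.1246]
orientation: [-3.071, -0.655, -0.0]
contact_force: [-1.0, 1.7, 0.9]
grip_width: 0.0132
gripper_force: 25.1
```

{"fn": "step_arm", "kwargs": {
  "rows": [
    [0, 0, 0, 0, 0, 0],
    [0, 0, 0, 0, 0, 0],
    [0, 0, 0, 0, 0, 0],
    [0, 0, 0, 0, 0, 0]
  ]
}}

```text
clock: 17.95
tcp_pos: [0.5053, 0.1081, 0.1245]
orientation: [-3.07, -0.664, -0.001]
contact_force: [0.2, 0.2, 0.9]
grip_width: 0.0141
gripper_force: 25.0
```

```bash
python3 s.py
python3 - <<'E'
from h import *
a=crop(eyes.grab_frame("wrist"),180,150,200,200,2);b=crop(eyes.grab_frame("scene"),230,90,240,240,1.667)
cv2.imwrite("pics/g5.png",np.hstack([a,cv2.resize(b,(400,400))]))
E
```

```text
q [-0.49  0.77 -1.  ] pos [0.5053 0.1081 0.1245] yang -65.6 F [0.2 0.2 0.9] M [ 0.3   -0.084  0.011] w 0.0141 24.99954253435135
0.162 15 [0.5412 0.1132]
0.153 15 [0.5341 0.1136]
0.135 15 [0.5199 0.1144]
wrist yellow [278.7 258. ] 303 [0.5289 0.1194]
```

View pics/g5.png

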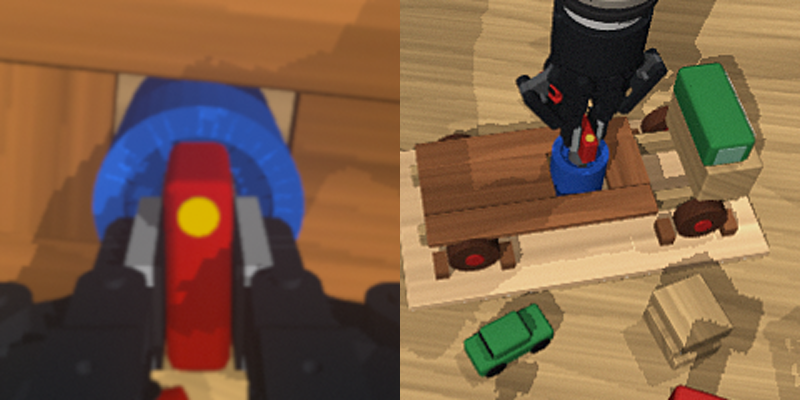

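The dot is back at (0.520, 0.114) and at height 0.135: one full turn, 18 mm down, and the wing is still firmly gripped. The other toys look undisturbed.

```bash
python3 -c "
from bench import r
print(r.hand_in())"
```

```text
the job is handed in; nothing more can be done
None
```

I turned the bolt backward until it dropped about 9 mm into the thread start, then one full turn clockwise, about 18 mm down by camera, and handed the job in at about 18 s with its wing still gripped at about 25 N. The other toys stayed put as far as the pictures show.

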